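Slide out a transfer plate to the pointer and hold it

ROBOT

A 7-joint arm with a two-finger parallel gripper is mounted at the origin on the work surface. World frame = base frame: x ahead of the robot, y to its left, z up, the work surface at z = 0. Lengths are in mm, angles in degrees, forces in N, time in s.
With the tool pointing down it reaches from about 425 to 950 mm from the base axis. Payload 4.7 kg.
Tool frame: the origin (TCP) lies at the very end of the fingers, on their centre line; the grasp point (between the pads) lies 19 mm behind it (ctrl.hold_point_z is the distance from the TCP to the grasp point, in mm); z points along the fingers, y is the direction in which the jaws open and shut (so a half turn about z gives the same grasp; the last joint's range is limited). The gripper opens to 87 mm and grips with 3 to 60 N. Pads are 19 mm wide; open, the fingers measure 117 mm over their backs; the gripper's body (75 mm by 190 mm) begins 51 mm behind the grasp point.
Start: joints at [-67.145, 26.849, -2.785, 87.806, 1.381, 65.374, -4.715], TCP at [280, 614.209, 192.673] pointing down, gripper open.
Joint ranges: [-148.3, 148.3], [-19.14, 114.17], [-79.39, 73.82], [5.75, 140.21], [-59.74, 239.74], [12.07, 113.84], [-152.46, 152.46]. Speed limits (degrees/s): [147.25, 147.25, 180, 180, 180, 180, 180].

INTERFACE

Orientations are given as [roll, pitch, yaw] about the fixed x, y, z axes, in that order (R = Rz(yaw) Ry(pitch) Rx(roll)).
In Python, from workcell import ctrl, optics gives the robot as it stands.
- The arm moves only by the tool jog_arm, never from a script. Its argument "motion" is text: rows parted by semicolons, each of 7 numbers parted by spaces: the turn, a rotation vector about the tool's x, y, z each as a share of 0.15 rad, from -1 to 1, then the shift along the tool's x, y, z each as a share of 40 mm, from -1 to 1, then the opening, from 0 (shut) to 1 (fully open). A call has 1 to 10 rows; each row shifts and turns the pose as measured when the row begins, along the tool's axes as they then stand; what a row does not reach is not made up. A row lasts 1/8 s, in which the tool goes at most 62.5 mm and 10.7 degrees, less where a joint would pass 70% of its speed; a pose out of reach is approached as far as the arm can. A call with a number of a shift or a turn outside -1 to 1 is refused whole. A call with a gripper value outside its range is refused whole. The fingers move at their own pace and stop on an object; the grip force is fixed at half the most. Time passes only in rows, so rows that do not move let the fingers close. It gives the time, the measured TCP pose, the force and the opening at its end, in the units of the state.
- ctrl.read_state(): the state, without advancing time (a new reading comes with each control period).
- optics.grab_frame(name): name is "side" or "top" or "wrist"; returns (picture, depth): 400x640x3 uint8, blue, green, red; 400x640 float32, mm along the optical axis (not along the pixel's ray), 0 where there is no reading.
- optics.camera_info(name): a dict with "fx", "fy", "cx", "cy" (pixels), "dist_coeffs" ([k1, k2, p1, p2, k3] as OpenCV has them; the pictures are not rectified), "xyz" and "rotation" of the camera in the world; the wrist camera has in their place "T_tool_cam" (4x4, takes a point from camera to tool coordinates, whose origin is the TCP and whose axes are the flange's). Camera axes: x right, y down, z forward; pixel columns grow to the right and rows downward; lengths in mm; the calibration is good to about 2 mm. A picture is of the moment at which its call begins: read the wrist's pose just before it. camera_info takes no time and is no camera call.
- ctrl.sign_off(): hands the job in, once; it reports no verdict.
The state is a dict: "t": time; "qpos": joint angles; "joint_velocities": joint speeds; "joint_torque": joint torques, N m; "tcp_pos": TCP position; "tcp_rot": TCP orientation; "ft_force": force on the tool from outside, world axes, zero at the start; "ft_torque": the same for the moment, N m; "finger_gap": finger opening in mm.
Only numpy, scipy, OpenCV 4.12 (cv2) and the standard library are available. Lean on these libraries where they do the work, as an engineer would, in place of code of your own. Each camera call takes 0.05 s, during which the arm holds its last target. There are 200 camera calls.

TASK

Take the grip plug out of its parking cup and set its tapered end fully down into the round neck on the white transfer plate while the plate is still where it lies; then slide the plate outward along its guides, never lifting or tipping it, until its leading edge is level with the pointer's blade. By then more than half of it hangs over the bench's edge and it would tip on its own, so finish while still holding the seated plug with the fingers, keeping the plate flat and still on the bench (a colleague will bolt a bracket under it); do not let go. Leave the jar, the tape core and the scraper where they are.

Things in the scene. Friction and masses are not known exactly. Their poses are not given: they have to be found in the camera images.
- bench: Fixed low steel bench, 320 long (its x) x 160 wide (y), top surface 80 mm above the table. Origin on the table under its centre; its x axis points outward, the way the plate is slid. Two guide rails, 10 mm high and 124 mm apart inside, run along x on its whole top, so the plate between them has 2 mm of play on each side.
- bench_edge (a point): Middle of the bench's outer (+x) top edge, where the plate begins to overhang; axes as the bench.
- plate: White plastic plate, 360 (its x) x 120 (y) x 12 mm, about 0.47 kg, lying on the bench between the guides, its x axis outward. Origin: centre of its underside. Its neck is 145 mm behind the origin (the tail). At the start it overhangs the bench by 40 to 90 mm. With the plug seated it balances near 195 mm overhang; beyond, it tips unless held down at the tail (up to 9 N at the plug).
- plate_lead (a point): Middle of the plate's leading (+x) edge, on its top face, 180 mm ahead of the origin; axes as the plate.
- plate_neck (a point): Centre of the rim (mouth) of the neck, 42 mm above the plate's underside; axes as the plate. The neck is a white tube standing 30 mm high on the plate: outer diameter 55 at the rim, bore 45 at the rim narrowing to 39 mm at the bottom, closed below by the plate.
- plug: Grey plastic plug, upright, 60 g, round. Origin: centre of its foot. Upwards: tapered foot 26 mm long, diameter 33 at the bottom, 40 at the top; flange 56 mm in diameter, 6 thick; round stem 24 mm in diameter from 32 to 80 mm above the origin. It starts in the parking cup, the flange on the cup's rim. Seated in the neck, the flange lies on the neck's rim, with 2 to 3 mm of play round the foot.
- plug_flange (a point): On the plug's axis at the underside of the flange (26 mm above its origin); comes to the neck's rim centre when seated.
- plug_stem (a point): On the plug's axis at mid-stem, 60 mm above its origin and 34 mm above the flange's underside: the place to grip, from above.
- park: Fixed steel parking cup for the plug on an 80 x 80 mm foot; outer diameter 55, height 34 mm, bore like the plate's neck. Origin on the table under its centre.
- mark: Fixed steel pointer stand: foot 60 mm in diameter, post 12 mm thick and 120 high; a blade 4 mm thick reaches 32 mm from the post towards the plate's path, 89 to 103 mm above the table. Origin on the table under the post; axes as the bench. It stands on the bench's +y side, 225 to 265 mm beyond the bench's outer edge.
- mark_tip (a point): Tip of the pointer's blade, 92 mm above the table (the height of the plate's top), 18 mm clear of the plate's long side; axes as the bench. The plate's leading edge must come level with it along the bench's x.
- jar: Bystander: closed glass jar, 72 mm diameter, 110 high; origin under its centre. Not to be moved.
- tape: Bystander: cardboard tape core, 90 mm outer diameter, 48 high; origin under its centre. Not to be moved.
- scraper: Bystander: scraper with a black handle, 250 mm long, lying on the table. Not to be moved.
Not all that is in view belongs to the job. Leave any purple, red or turquoise look-alike of the plug alone.

How it is judged:
By the outcome, as a careful person would: the job done as asked, in the order asked, and still so for the second after the job is handed in, while the arm keeps its last pose, push and grip.
It also fails if it takes over 50 s, if anything falls off the work surface, if the arm or the gripper's body presses on something with over 40 N, if the wrist force passes 120 N, or if a joint passes its speed limit or range.

## Working session

There is one attempt and no reset: what is moved stays moved. The work goes in short steps, Python scripts to look and compute and a tool call to move; the robot and the scene stay as the last step left them, time stands still between calls to the robot, and variables do not carry over. Pictures are saved under pics/ and viewed, on a budget of 10 in all, crops included, one or two more only if the job needs it, and the job is handed in when it is done.

Besides the shell and the picture viewer there is one more tool, called after "Call:" as name(argument=value, ...) on one line, values as JSON. jog_arm: Moves the arm, as the interface text tells. Its arguments: {"type":"object","properties":{"motion":{"type":"string"}},"required":["motion"]}

```bash
mkdir -p pics
cat > h.py <<'E'
import numpy as np, cv2
from scipy.spatial.transform import Rotation as R
from workcell import ctrl, optics
def cam(name, st=None):
    i=optics.camera_info(name)
    K=np.array([[i["fx"],0,i["cx"]],[0,i["fy"],i["cy"]],[0,0,1.]]); d=np.array(i["dist_coeffs"],float)
    if "T_tool_cam" in i:
        st=st or ctrl.read_state(); T=np.eye(4); T[:3,:3]=R.from_euler('xyz',st["tcp_rot"],degrees=True).as_matrix(); T[:3,3]=st["tcp_pos"]
        T=T@np.array(i["T_tool_cam"])
        return K,d,T[:3,:3],T[:3,3]
    return K,d,np.array(i["rotation"],float),np.array(i["xyz"],float)
def plane(c,px,z):
    K,d,Rm,t=c
    u=cv2.undistortPoints(np.array(px,float).reshape(-1,1,2),K,d).reshape(-1,2)
    r=np.c_[u,np.ones(len(u))]@Rm.T
    return t+r*((z-t[2])/r[:,2])[:,None]
def cloud(c,depth):
    K,d,Rm,t=c
    v,u=np.mgrid[:400,:640]
    n=cv2.undistortPoints(np.stack([u,v],-1).reshape(-1,1,2).astype(float),K,d).reshape(-1,2)
    P=(np.c_[n,np.ones(len(n))]*depth.reshape(-1,1))@Rm.T+t
    P=P.reshape(400,640,3); P[depth<=0]=np.nan
    return P
E
python3 - <<'E'
from h import *
s=ctrl.read_state();print(s["t"],s["tcp_pos"],s["tcp_rot"],s["finger_gap"],s["ft_force"])
for n in("side","top"):
    i=optics.camera_info(n);print(n,i)
    p,d=optics.grab_frame(n);cv2.imwrite(f"pics/{n}0.png",p);np.savez(f"{n}0.npz",p=p,d=d)
print(optics.camera_info("wrist"))
E
```

```text
0.0 [279.75996942 613.58129403 191.61463941] [-1.79889464e+02  5.57727255e-03  1.55491938e+02] 86.97658568866653 [0.26327362 0.55126868 0.19325256]
side {'fx': 390.76820556756326, 'fy': 390.76820556756326, 'cx': 319.6203208639532, 'cy': 194.53437932781307, 'dist_coeffs': array([-0.09411253,  0.        ,  0.        ,  0.        ,  0.        ]), 'xyz': array([ -37.55751467, -514.15844931,  873.84877052]), 'rotation': array([-134.01917929,    1.19847424,  -51.04652141])}
top {'fx': 381.11313402878267, 'fy': 381.11313402878267, 'cx': 321.7201048969887, 'cy': 197.8111210793437, 'dist_coeffs': array([-0.0411088,  0.       ,  0.       ,  0.       ,  0.       ]), 'xyz': array([ 417.65130906,   15.56121413, 1078.91720345]), 'rotation': array([-1.71963688e+02, -7.32809422e-02, -8.99619145e+01])}
{'fx': 292.9634966403986, 'fy': 292.9634966403986, 'cx': 320.89581104219224, 'cy': 201.76600124307112, 'dist_coeffs': array([0.01397809, 0.        , 0.        , 0.        , 0.        ]), 'T_tool_cam': array([[-3.56260163e-04, -9.68117843e-01, -2.50494939e-01,
         6.80262726e+01],
       [ 9.99999668e-01, -1.61162884e-04, -7.99358988e-04,
         5.53013857e-01],
       [ 7.33503212e-04, -2.50495141e-01,  9.68117579e-01,
        -1.93052019e+02],
       [ 0.00000000e+00,  0.00000000e+00,  0.00000000e+00,
         1.00000000e+00]])}
```

```bash
sed -i 's/np.array(i\["rotation"\],float),/R.from_euler("xyz",i["rotation"],degrees=True).as_matrix(),/' h.py
```

```text
(no output)
```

View pics/top0.png

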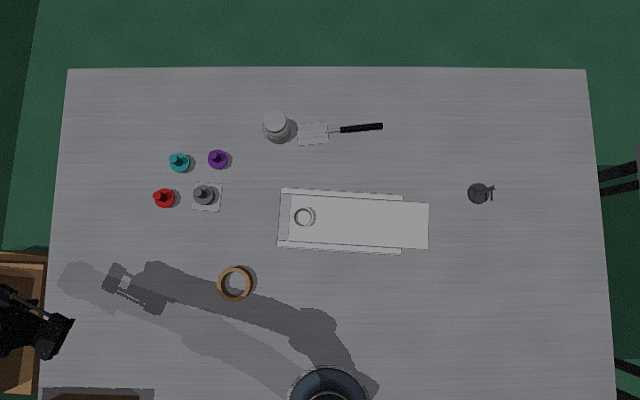

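View pics/side0.png

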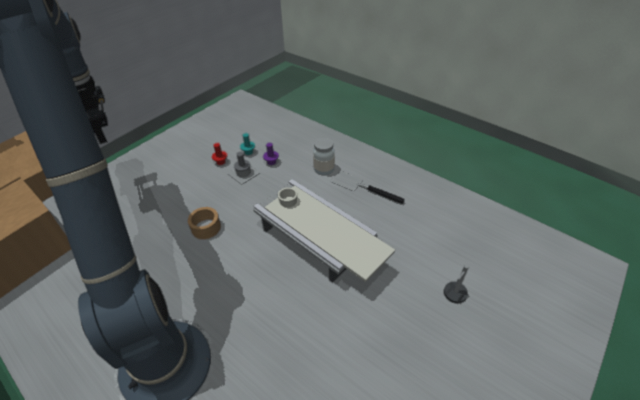

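The top view shows the plug in its cup at about (204,194), neck at (304,217), plate lead edge near column 428, and pointer at (480,193) with its blade at column ~491. The side view confirms this layout: look-alikes around the plug, jar and scraper beyond the bench.

Run:
```python
from h import *
z=np.load("top0.npz");c=cam("top");P=cloud(c,z["d"]);p=z["p"]
def roi(P,a,b,cc,d):
    return P[b:d,a:cc].reshape(-1,3)
def st(n,Q): print(n,len(Q),Q.mean(0).round(1),Q.min(0).round(1),Q.max(0).round(1)) if len(Q) else print(n,0)
table=roi(P,450,300,550,350);st("table",table[~np.isnan(table[:,0])])
Q=roi(P,188,175,225,215);
for lo,hi in((35,55),(60,95),(-5,8)): st(f"plug {lo}",Q[(Q[:,2]>lo)&(Q[:,2]<hi)])
Q=roi(P,285,200,325,235);q=Q[(Q[:,2]>112)&(Q[:,2]<130)];st("neck rim",q)
q32=q[:,:2].astype(np.float32);print("mincircle",cv2.minEnclosingCircle(q32))
Q=roi(P,315,185,440,262);q=Q[(Q[:,2]>84)&(Q[:,2]<100)];st("plate",q)
Q=roi(P,460,175,505,210);
for lo,hi in((110,130),(84,108),(20,84)): st(f"mark {lo}",Q[(Q[:,2]>lo)&(Q[:,2]<hi)])
g=p.min(2); m=(g>110).astype(np.uint8)
print(p[225,360],p[225,435],p[193,491],p[185,480],p[190,340],p[248,340])
m=cv2.inRange(p,np.array([150]*3),np.array([255]*3))
for th in (130,150,170,190):
    m=(g>th).astype(np.uint8)[180:270,270:445]; print(th,m.sum())
cv2.imwrite("pics/topz.png",np.hstack([cv2.resize(p[180:265,270:440],None,fx=3,fy=3,interpolation=cv2.INTER_CUBIC),cv2.resize(p[170:255,455:525],None,fx=3,fy=3,interpolation=cv2.INTER_CUBIC)]))
```

```text
table 4979 [ 216.5 -478.     1.6] [ 147.7 -623.7   -5.4] [ 284.1 -336.2    9.7]
plug 35 228 [572.3 338.1  41.6] [546.5 314.5  36.8] [603.2 371.1  54.1]
plug 60 90 [572.9 340.4  84.3] [562.6 330.9  61.1] [585.4 355.2  92.9]
plug -5 1081 [579.6 343.9   2.3] [522.5 292.3  -5. ] [636.9 402.1   8. ]
neck rim 141 [506.3  65.  122.2] [478.5  38.8 112.6] [531.8  89.5 127. ]
mincircle ((505.0627746582031, 63.74880599975586), 26.928503036499023)
plate 6226 [ 494.  -108.7   93. ] [ 411.4 -264.1   84.1] [581.6  32.1  99.7]
mark 110 28 [ 583.8 -432.7  119.5] [ 578.5 -440.5  110.8] [ 589.4 -425.9  124.8]
mark 84 47 [ 570.9 -430.5   99.7] [ 552.5 -433.7   88. ] [ 589.2 -427.1  106.2]
mark 20 48 [ 582.6 -429.3   53.8] [ 578.  -435.9   20.5] [ 589.5 -426.2   83.8]
[154 152 154] [126 124 121] [41 41 39] [60 55 49] [96 93 92] [157 153 156]
130 7891
150 5576
170 0
190 0
```

View pics/topz.png

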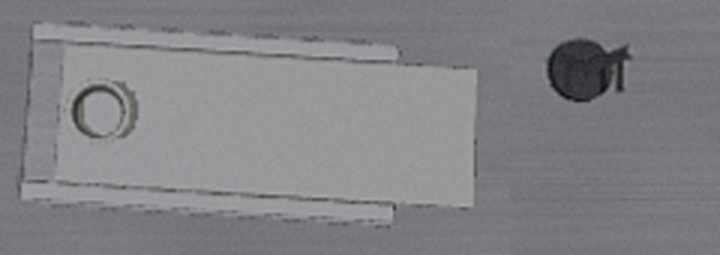

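```bash
cat > edge.py <<'E'
from h import *
def edges(p,c,v):
    """subpixel lead edge along rows, tail etc: return columns of gradient extremum"""
E
python3 - <<'E'
from h import *
z=np.load("top0.npz");c=cam("top");p=z["p"]
g=cv2.GaussianBlur(cv2.cvtColor(p,cv2.COLOR_BGR2GRAY),(3,3),0).astype(float)
def sub(a): # extremum of profile (dark line / gradient)
    i=np.argmax(a)
    if 0<i<len(a)-1:
        d=a[i-1]-2*a[i]+a[i+1]; return i+0.5*(a[i-1]-a[i+1])/d if d else i
    return i
# lead: falling gradient along row
lead=[(420.5+sub(-np.diff(g[r,420:438])),r) for r in range(207,245)]
tail_up=[(x,186+sub(-g[186:206,x])) for x in range(295,395,3)]
up=[(x,190+sub(-g[190:206,x])) for x in range(300,395,3)]
lo=[(x,235+sub(-g[235:248,x])) for x in range(300,395,3)]
U=None
for n,e in(("lead",lead),("up",up),("lo",lo)):
    W=plane(c,e,92)[:,:2]; f=cv2.fitLine(W.astype(np.float32),cv2.DIST_HUBER,0,.1,.1).ravel(); 
    print(n,f.round(3),np.degrees(np.arctan2(f[1],f[0])).round(2), np.abs((W-f[2:])@[-f[1],f[0]]).mean().round(2), W[0].round(1),W[-1].round(1))
# side camera: same features
zs=np.load("side0.npz");cs=cam("side");Ps=cloud(cs,zs["d"])
def st(n,Q): print(n,len(Q),Q.mean(0).round(1),Q.min(0).round(1),Q.max(0).round(1)) if len(Q) else print(n,0)
Q=Ps[180:215,270:305].reshape(-1,3);q=Q[(Q[:,2]>116)&(Q[:,2]<128)];st("neck",q);print(cv2.minEnclosingCircle(q[:,:2].astype(np.float32)))
Q=Ps[148:182,228:256].reshape(-1,3);st("plug",Q[(Q[:,2]>62)&(Q[:,2]<95)]);st("plugfl",Q[(Q[:,2]>36)&(Q[:,2]<50)])
Q=Ps[255:310,440:480].reshape(-1,3);st("blade",Q[(Q[:,2]>86)&(Q[:,2]<106)&(Q[:,0]<585)&(Q[:,0]>530)]);st("post",Q[(Q[:,2]>106)&(Q[:,2]<128)])
print("top plug stem top px->", plane(c,[(208,187)],88))
cv2.imwrite("pics/sz.png",np.hstack([cv2.resize(zs["p"][140:190,205:265],None,fx=6,fy=6,interpolation=cv2.INTER_CUBIC),cv2.resize(zs["p"][260:310,430:490],None,fx=6,fy=6,interpolation=cv2.INTER_CUBIC)]))
E
```

```text
lead [ 9.97000e-01 -7.50000e-02  4.93762e+02 -2.61639e+02] -4.28 0.49 [ 533. -265.] [ 436.8 -258.7]
up [ 3.60000e-02 -9.99000e-01  5.69245e+02 -3.45200e+01] -87.94 5.81 [566.5  71.3] [ 570.1 -172.7]
lo [ 6.30000e-02  9.98000e-01  4.38106e+02 -2.08850e+01] 86.38 0.28 [444.2  70.3] [ 429.3 -169.2]
neck 107 [503.9  61.3 120.1] [476.4  34.5 116.1] [532.1  88.9 124.4]
((504.34747314453125, 61.634681701660156), 28.199832916259766)
plug 60 [572.5 338.1  79.2] [565.1 329.   62.4] [587.4 351.3  90.5]
plugfl 116 [571.2 336.6  40.9] [548.1 314.6  36.2] [601.5 368.6  49.5]
blade 48 [ 568.  -435.3   98.1] [ 550.9 -440.8   86.5] [ 584.7 -429.5  105.8]
post 29 [ 581.7 -435.1  115.4] [ 576.8 -439.8  106.3] [ 588.2 -429.5  120.2]
top plug stem top px-> [[586.18467302 315.22622363  88.        ]]
```

View pics/sz.png

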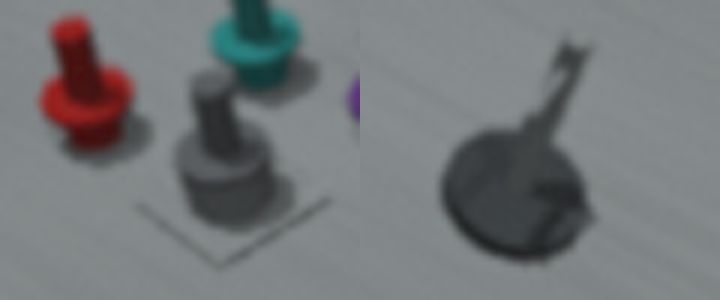

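The crops show the grey plug upright in its cup (stem top near (241,155) in the side frame) and the pointer with its blade at about (463,268). Both views agree within ~3 mm: plug (572.5, 338), neck (505, 62.5), outward heading about −93.8°, travel about 166 mm.

```bash
rm edge.py
cat > plan.py <<'E'
import sys
from h import *
def plan(target,yaw,n,g=1.0):
    s=ctrl.read_state(); p=np.array(s["tcp_pos"]); r=R.from_euler('xyz',s["tcp_rot"],degrees=True)
    goal=R.from_euler('xyz',[180,0,yaw],degrees=True); rv=(r.inv()*goal).as_rotvec(); d=(np.array(target)-p)/n
    rows=[]
    for k in range(n):
        rows.append(" ".join(f"{v:.2f}" for v in [*(rv/n/.15),*(r.inv().apply(d)/40),g])); r=r*R.from_rotvec(rv/n)
    print("; ".join(rows))
if __name__=="__main__":
    a=[float(v) for v in sys.argv[1:]]; plan(a[:3],a[3],int(a[4]),a[5])
E
python3 plan.py 572.5 338 150 176.2 12 1
```

```text
-0.00 -0.00 -0.20 -0.79 -0.27 0.09 1.00; -0.00 -0.00 -0.20 -0.78 -0.29 0.09 1.00; -0.00 -0.00 -0.20 -0.78 -0.32 0.09 1.00; -0.00 -0.00 -0.20 -0.77 -0.34 0.09 1.00; -0.00 -0.00 -0.20 -0.75 -0.36 0.09 1.00; -0.00 -0.00 -0.20 -0.74 -0.39 0.09 1.00; -0.00 -0.00 -0.20 -0.73 -0.41 0.09 1.00; -0.00 -0.00 -0.20 -0.72 -0.43 0.09 1.00; -0.00 -0.00 -0.20 -0.71 -0.45 0.09 1.00; -0.00 -0.00 -0.20 -0.69 -0.47 0.09 1.00; -0.00 -0.00 -0.20 -0.68 -0.49 0.09 1.00; -0.00 -0.00 -0.20 -0.66 -0.51 0.09 1.00
```

Call:
jog_arm(motion="0 0 -0.2 -0.79 -0.27 0.09 1; 0 0 -0.2 -0.78 -0.29 0.09 1; 0 0 -0.2 -0.78 -0.32 0.09 1; 0 0 -0.2 -0.77 -0.34 0.09 1; 0 0 -0.2 -0.75 -0.36 0.09 1; 0 0 -0.2 -0.74 -0.39 0.09 1; 0 0 -0.2 -0.73 -0.41 0.09 1; 0 0 -0.2 -0.72 -0.43 0.09 1; 0 0 -0.2 -0.7 -0.45 0.09 1; 0 0 0 0 0 0 1")

```text
t: 1.35
tcp_pos: [503.4, 398.9, 152.3]
tcp_rot: [-179.4, -0.3, 171.6]
ft_force: [-0.8, -0.0, -1.1]
finger_gap: 87.1
```

```bash
cat > look.py <<'E'
from h import *
import sys
s=ctrl.read_state();p,d=optics.grab_frame("wrist");cv2.imwrite(f"pics/{sys.argv[1]}.png",p)
np.savez(sys.argv[1]+".npz",p=p,d=d);import json;json.dump({k:list(s[k]) for k in("tcp_pos","tcp_rot")},open(sys.argv[1]+".json","w"))
P=cloud(cam("wrist",s),d)
def st(n,Q): print(n,len(Q),np.median(Q,0).round(1),Q.min(0).round(1),Q.max(0).round(1)) if len(Q) else print(n,0)
Q=P.reshape(-1,3);Q=Q[~np.isnan(Q[:,0])]
n=np.linalg.norm(Q[:,:2]-[572,338],axis=1)<45
st("stemtop",Q[n&(Q[:,2]>83)&(Q[:,2]<93)]);st("flange",Q[n&(Q[:,2]>36)&(Q[:,2]<45)])
print(s["tcp_pos"],s["tcp_rot"],s["ft_force"],s["t"])
E
python3 look.py w1; python3 plan.py 572.5 338 150 176.2 4 1
```

```text
stemtop 287 [576.4 344.8  89.3] [568.6 333.6  85.4] [585.2 356.4  91.3]
flange 479 [555.6 348.9  41.2] [546.5 322.1  36.2] [601.6 370.9  43.5]
[503.42066461 398.91764397 152.29920209] [-179.37738535   -0.33410418  171.59930028] [-0.84871445 -0.01158073 -1.12642457] 1.35
-0.02 -0.01 -0.13 -0.49 -0.33 0.01 1.00; -0.02 -0.01 -0.13 -0.49 -0.34 0.02 1.00; -0.02 -0.01 -0.13 -0.48 -0.35 0.02 1.00; -0.02 -0.01 -0.13 -0.47 -0.35 0.02 1.00
```

View pics/w1.png

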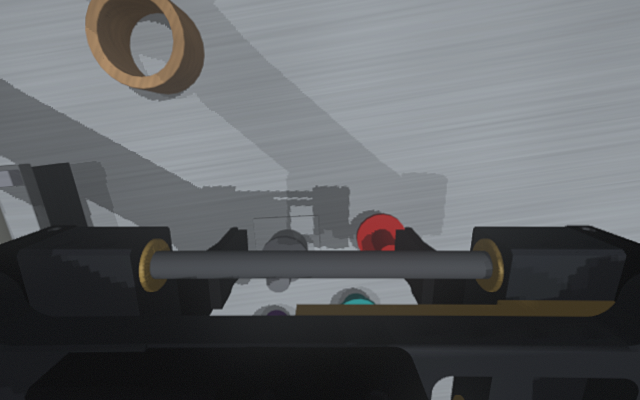

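The wrist view shows the grey plug at (285,245) partly hidden by the gripper, red look-alike at (380,232), the tape at the top left. Depth puts the stem top at about (576, 344.5); combined with the other views I use (575.5, 343).

```bash
python3 plan.py 575.5 343 125 176.2 4 1
```

```text
-0.02 -0.01 -0.13 -0.51 -0.29 0.17 1.00; -0.02 -0.01 -0.13 -0.50 -0.30 0.17 1.00; -0.02 -0.01 -0.13 -0.50 -0.31 0.17 1.00; -0.02 -0.01 -0.13 -0.49 -0.32 0.17 1.00
```

Call:
jog_arm(motion="-0.02 -0.01 -0.13 -0.51 -0.29 0.17 1; -0.02 -0.01 -0.13 -0.5 -0.3 0.17 1; -0.02 -0.01 -0.13 -0.5 -0.31 0.17 1; -0.02 -0.01 -0.13 -0.49 -0.32 0.17 1; 0 0 0 0 0 0 1")

```text
t: 2.02
tcp_pos: [569.9, 351.8, 123.7]
tcp_rot: [179.6, -0.4, 177.1]
ft_force: [0.6, -0.2, 0.2]
finger_gap: 87.1
```

```bash
python3 look.py w2; python3 plan.py 575.5 343 50 176.2 5 1
```

```text
stemtop 648 [573.2 344.7  89.2] [562.7 333.3  83.1] [585.5 356.5  91.3]
flange 1613 [566.1 346.9  41.4] [546.7 317.1  36. ] [602.2 372.   44.6]
[569.88535723 351.78217336 123.69435449] [179.56647951  -0.36911018 177.06299238] [ 0.55275122 -0.2028875   0.19267564] 2.025
0.01 -0.01 0.02 -0.04 -0.06 0.37 1.00; 0.01 -0.01 0.02 -0.04 -0.05 0.37 1.00; 0.01 -0.01 0.02 -0.04 -0.05 0.37 1.00; 0.01 -0.01 0.02 -0.04 -0.05 0.37 1.00; 0.01 -0.01 0.02 -0.04 -0.05 0.37 1.00
```

Call:
jog_arm(motion="0.01 -0.01 0.02 -0.06 -0.09 0 1; 0.01 -0.01 0.02 -0.05 -0.08 0.2 1; 0 0 0 0 0 0.4 1; 0 0 0 0 0 0.4 1; 0 0 0 0 0 0.4 1; 0 0 0 0 0 0.3 1; 0 0 0 0 0 0 1")

```text
t: 2.95
tcp_pos: [567.8, 351.2, 50.4]
tcp_rot: [179.6, -0.4, 177.2]
ft_force: [-0.3, 0.5, -0.1]
finger_gap: 86.9
```

```bash
python3 plan.py 574.3 344.7 50 176.2 1 1;python3 -c "
from h import *
print(ctrl.read_state()['tcp_pos'])"
```

```text
0.04 -0.05 0.11 -0.17 -0.15 0.01 1.00
[567.7954899  351.15637992  50.42600968]
```

Call:
jog_arm(motion="0.04 -0.05 0.11 -0.17 -0.15 0 1; 0 0 0 0 0 0 1")

```text
t: 3.2
tcp_pos: [575.7, 344.4, 51.0]
tcp_rot: [180.0, 0.1, 176.1]
ft_force: [-0.1, -0.2, 1.0]
finger_gap: 87.1
```

Call:
jog_arm(motion="0 0 0 0 0 0 0; 0 0 0 0 0 0 0; 0 0 0 0 0 0 0; 0 0 0 0 0 0 0; 0 0 0 0 0 0 0; 0 0 0 0 0 0 0")

```text
t: 3.95
tcp_pos: [576.3, 345.1, 52.5]
tcp_rot: [179.9, 0.2, 176.1]
ft_force: [0.7, 0.4, 1.0]
finger_gap: 34.8
```

Call:
jog_arm(motion="0 0 0 0 0 0 0; 0 0 0 0 0 0 0; 0 0 0 0 0 0 0; 0 0 0 0 0 0 0")

```text
t: 4.45
tcp_pos: [576.3, 345.1, 52.5]
tcp_rot: [179.9, 0.2, 176.1]
ft_force: [-0.3, -0.0, -0.4]
finger_gap: 22.4
```

Call:
jog_arm(motion="0 0 0 0 0 -0.5 0; 0 0 0 0 0 -0.5 0; 0 0 0 0 0 -0.6 0; 0 0 0 0 0 -0.7 0; 0 0 0 0 0 -0.7 0; 0 0 0 0 0 -0.6 0; 0 0 0 0 0 -0.4 0; 0 0 0 0 0 0 0")

```text
t: 5.45
tcp_pos: [576.4, 345.3, 226.7]
tcp_rot: [179.6, 0.5, 176.1]
ft_force: [0.1, 0.3, -0.4]
finger_gap: 22.2
```

```bash
cat > held.py <<'E'
from h import *
import sys
s=ctrl.read_state();p,d=optics.grab_frame("wrist");cv2.imwrite(f"pics/{sys.argv[1]}.png",p)
P=cloud(cam("wrist",s),d).reshape(-1,3);P=P[~np.isnan(P[:,0])]
T=R.from_euler('xyz',s["tcp_rot"],degrees=True).inv().apply(P-s["tcp_pos"])  # tool frame
for lo in (-45,-40,-35,-20,0,4,6,8,10,12,14,16,20,30):
    q=T[(T[:,2]>lo)&(T[:,2]<lo+2)&(np.abs(T[:,0])<45)&(np.abs(T[:,1])<35)]
    if len(q): print(lo,len(q),np.median(q,0).round(1),q.min(0).round(1),q.max(0).round(1))
print(s["tcp_pos"],s["tcp_rot"],s["ft_force"],s["finger_gap"],s["t"])
E
python3 held.py w3; python3 plan.py 506 78 205 176.2 10 0
```

```text
-45 69 [  9.5  11.3 -43.9] [  2.8 -19.7 -45. ] [ 11.6  19.9 -43. ]
-40 67 [  9.7  -0.7 -38.5] [ -0.1 -19.2 -40. ] [ 12.2  20.  -38. ]
-35 97 [ 10.3   3.3 -34.3] [  4.8 -19.6 -35. ] [ 13.4  20.  -33. ]
-20 32 [ 11.8   0.7 -18.9] [  4.9 -10.3 -19.9] [ 13.3  11.1 -18.1]
0 22 [11.8  0.1  1. ] [  5.2 -11.5   0. ] [13.4 10.8  1.9]
4 29 [11.5  0.4  4.9] [  4.7 -11.7   4. ] [13.1 11.   5.8]
6 23 [12.8 -1.7  6.8] [  6.6 -11.    6.1] [13.6  7.5  8. ]
8 155 [15.2 -9.6  9.8] [ -4.5 -27.9   8.2] [29.1 23.6 10. ]
10 1928 [13.4 -0.3 11. ] [ -6.6 -28.   10. ] [29.3 26.9 12. ]
12 181 [13.1  9.1 12.3] [ -7.7 -27.   12. ] [29.3 27.5 14. ]
14 19 [27.4  4.  15.1] [ 20.8 -20.6  14.1] [29.3 17.  15.9]
16 25 [26.3 -1.1 16.7] [ 13.2 -23.1  16.1] [29.3 24.9 17.6]
[576.37619413 345.3462635  226.71276204] [179.5929129    0.52830236 176.14642161] [ 0.11363846  0.32606904 -0.35720874] 22.170528335065143 5.45
0.00 0.01 -0.00 0.13 -0.68 0.05 0.00; 0.00 0.01 -0.00 0.13 -0.68 0.05 0.00; 0.00 0.01 -0.00 0.13 -0.68 0.05 0.00; 0.00 0.01 -0.00 0.13 -0.68 0.05 0.00; 0.00 0.01 -0.00 0.13 -0.68 0.05 0.00; 0.00 0.01 -0.00 0.13 -0.68 0.05 0.00; 0.00 0.01 -0.00 0.13 -0.68 0.05 0.00; 0.00 0.01 -0.00 0.13 -0.68 0.05 0.00; 0.00 0.01 -0.00 0.13 -0.68 0.05 0.00; 0.00 0.01 -0.00 0.13 -0.68 0.05 0.00
```

View pics/w3.png

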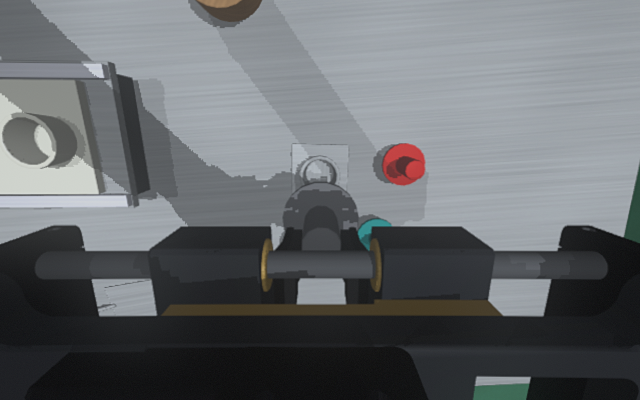

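The wrist view shows the grey plug upright between the fingers (flange near (320,205)), empty cup at (320,172) behind it, and the neck at (38,138).

```bash
cat > neck.py <<'E'
from h import *
from scipy.optimize import least_squares
import sys
s=ctrl.read_state();p,d=optics.grab_frame("wrist");cv2.imwrite(f"pics/{sys.argv[1]}.png",p)
P=cloud(cam("wrist",s),d).reshape(-1,3);P=P[~np.isnan(P[:,0])]
q=P[(np.linalg.norm(P[:,:2]-[505,63],axis=1)<40)&(P[:,2]>118)&(P[:,2]<127)]
print(len(q),q.mean(0).round(1),q.min(0).round(1),q.max(0).round(1),cv2.minEnclosingCircle(q[:,:2].astype(np.float32)))
# annulus fit: mid radius 25
f=least_squares(lambda c:np.hypot(*(q[:,:2]-c).T)-25,[505,63],loss="soft_l1");print("neck",f.x.round(1),np.abs(f.fun).mean().round(2))
pl=P[(P[:,2]>88)&(P[:,2]<96)&(P[:,0]<560)&(P[:,0]>440)&(P[:,1]<100)];print("plate z",np.median(pl[:,2]).round(1),len(pl))
print(s["tcp_pos"],s["tcp_rot"],s["ft_force"])
E
python3 neck.py w4
```

```text
1224 [505.1  64.7 122. ] [478.7  37.2 118. ] [532.6  91.9 125.8] ((505.3918762207031, 64.34479522705078), 27.983776092529297)
neck [505.6  66. ] 1.26
plate z 93.2 6982
[575.92759287 345.00366964 225.65802497] [179.65651155   0.44953628 176.14896332] [ 0.0032009  0.9205388 -1.0880733]
```

Call:
jog_arm(motion="0 0.01 0 0.13 -0.65 0.05 0; 0 0 0 0.13 -0.65 0.05 0; 0 0 0 0.13 -0.65 0.05 0; 0 0 0 0.13 -0.65 0.05 0; 0 0 0 0.13 -0.65 0.05 0; 0 0 0 0.13 -0.65 0.05 0; 0 0 0 0.13 -0.65 0.05 0; 0 0 0 0 0 0 0")

```text
t: 6.55
tcp_pos: [518.6, 157.5, 197.3]
tcp_rot: [-179.6, -0.9, 176.2]
ft_force: [0.5, -0.7, -0.2]
finger_gap: 22.1
```

```bash
python3 neck.py w5; python3 held.py w6|tail -9
```

```text
1000 [505.3  63.3 122.3] [478.7  37.9 118. ] [532.   91.4 124.8] ((505.61334228515625, 64.36540222167969), 27.284948348999023)
neck [504.9  65.1] 1.41
plate z 93.1 25432
[518.5843785  157.47176121 197.29393224] [-179.62998866   -0.88452496  176.21165257] [ 0.48541568 -0.70942895 -0.17315147]
0 22 [11.5  0.   0.9] [ 5.3 -9.3  0.2] [13.4 10.8  1.9]
4 28 [12.1  0.   4.7] [  4.7 -11.6   4. ] [13.4 11.   5.8]
6 23 [12.1 -0.3  7.2] [  7.7 -10.3   6. ] [13.3  8.2  8. ]
8 187 [ 13.8 -12.5   9.8] [ -4.4 -27.9   8.4] [28.4 25.8 10. ]
10 1915 [13.4 -0.3 11. ] [ -7.1 -28.1  10. ] [29.4 27.4 12. ]
12 153 [14.3 12.9 12.3] [ -6.  -27.6  12. ] [29.3 26.3 13.9]
14 24 [27.   3.3 14.9] [ 20.6 -20.   14. ] [29.4 20.1 15.8]
16 21 [27.8  2.6 16.5] [ 13.2 -23.2  16. ] [29.3 24.9 17.7]
[518.80780413 159.23923011 197.42195775] [-179.69785689   -0.86293733  176.3266585 ] [ 0.06703733  0.17066417 -1.68791075] 22.40740098983918 6.6
```

```bash
python3 plan.py 506.6 64.6 185 176.2 4 0
```

```text
-0.01 -0.02 0.01 0.04 -0.60 0.08 0.00; -0.01 -0.02 0.01 0.04 -0.60 0.08 0.00; -0.01 -0.02 0.01 0.04 -0.60 0.08 0.00; -0.01 -0.02 0.01 0.04 -0.60 0.08 0.00
```

Call:
jog_arm(motion="-0.02 -0.05 0.01 0.05 -0.6 0.08 0; -0.01 -0.03 0.01 0.04 -0.6 0.08 0; 0 0 0 0.04 -0.6 0.08 0; 0 0 0 0.04 -0.55 0.04 0; 0 0 0 0 0 0 0")

```text
t: 7.28
tcp_pos: [507.7, 73.8, 185.0]
tcp_rot: [179.8, -0.2, 177.0]
ft_force: [0.1, 0.8, -0.3]
finger_gap: 22.5
```

```bash
python3 plan.py 506.6 64.6 182 176.2 1 0;  python3 neck.py w7
```

```text
0.02 -0.02 0.09 0.02 -0.23 0.07 0.00
401 [488.8  55.3 122.6] [478.3  37.1 118.5] [513.2  85.3 124.8] ((501.0038146972656, 61.38946533203125), 26.829763412475586)
neck [505.2  64.4] 1.23
plate z 93.1 31091
[507.71016496  73.84616351 184.95423857] [ 1.79802391e+02 -1.54732386e-01  1.76962831e+02] [ 0.12239962  0.77032072 -0.30281226]
```

Neck confirmed at (505.2, 64.4).

Call:
jog_arm(motion="0.02 -0.02 0.09 0.03 -0.23 0.05 0; 0 0 0 0 0 0 0")

```text
t: 7.58
tcp_pos: [506.5, 68.8, 182.8]
tcp_rot: [179.9, 0.1, 176.5]
ft_force: [-0.2, -0.5, -0.8]
finger_gap: 22.3
```

Call:
jog_arm(motion="0 0 0.03 0 -0.14 0 0; 0 0 0 0 0 0 0")

```text
t: 7.82
tcp_pos: [506.3, 63.8, 182.8]
tcp_rot: [179.9, 0.1, 176.3]
ft_force: [1.1, -0.4, -1.5]
finger_gap: 22.8
```

Call:
jog_arm(motion="0 0 0 0 0 0.3 0; 0 0 0 0 0 0.3 0; 0 0 0 0 0 0 0")

```text
t: 8.2
tcp_pos: [505.9, 64.1, 156.7]
tcp_rot: [179.9, 0.0, 176.3]
ft_force: [-0.0, 0.1, -0.5]
finger_gap: 21.9
```

Call:
jog_arm(motion="0 0 0 0 0 0.2 0; 0 0 0 0 0 0.15 0; 0 0 0 0 0 0 0")

```text
t: 8.57
tcp_pos: [506.0, 64.2, 141.5]
tcp_rot: [179.9, -0.0, 176.3]
ft_force: [0.2, -0.1, -0.3]
finger_gap: 22.6
```

Call:
jog_arm(motion="0 0 0 0 0 0.08 0; 0 0 0 0 0 0.08 0; 0 0 0 0 0 0 0")

```text
t: 8.95
tcp_pos: [507.3, 64.1, 140.8]
tcp_rot: [179.8, 0.1, 176.3]
ft_force: [-0.2, 0.2, -0.4]
finger_gap: 22.1
```

Call:
jog_arm(motion="0 0 0 0 0 0.14 0; 0 0 0 0 0 0 0")

```text
t: 9.2
tcp_pos: [509.1, 64.1, 140.3]
tcp_rot: [179.7, 0.4, 176.3]
ft_force: [-0.0, -0.4, -0.7]
finger_gap: 22.5
```

Call:
jog_arm(motion="0 0 0 0.05 0 0.15 0")

```text
t: 9.32
tcp_pos: [510.3, 64.3, 138.9]
tcp_rot: [179.7, 0.7, 176.2]
ft_force: [-8.5, -2.6, 45.5]
finger_gap: 22.5
```

```bash
python3 held.py w8
python3 - <<'E'
from h import *
p,d=optics.grab_frame("side");np.savez("side1.npz",p=p,d=d)
cv2.imwrite("pics/s1.png",cv2.resize(p[160:240,240:340],None,fx=6,fy=6,interpolation=cv2.INTER_CUBIC))
E
```

```text
-45 71 [  9.5  11.3 -44.1] [  2.7 -20.  -45. ] [ 11.6  19.8 -43. ]
-40 448 [  6.1  -0.7 -38.5] [ -0.  -19.6 -40. ] [ 13.4  20.  -38. ]
-35 86 [ 10.8  -1.6 -33.9] [  6.  -19.1 -35. ] [ 13.8  20.  -33. ]
-20 30 [ 13.    1.3 -19.1] [  5.6 -10.2 -19.9] [ 14.4  11.1 -18. ]
0 22 [13.1 -1.7  0.9] [  6.9 -11.4   0. ] [14.2 10.1  1.9]
4 25 [13.6 -0.3  4.9] [  5.7 -11.6   4.1] [14.5 11.   6. ]
6 26 [12.3  0.   7.3] [  5.9 -17.4   6.1] [26.6 23.   7.9]
8 1409 [15.5 -3.9  9.5] [ -5.2 -27.9   8. ] [30.  27.2 10. ]
10 887 [12.1  6.8 10.4] [ -6.5 -27.5  10. ] [30.4 27.4 12. ]
12 29 [27.  -3.9 13.1] [ 13.9 -24.3  12.1] [30.5 20.6 13.9]
14 116 [28.8 -3.9 15.3] [ 13.6 -26.1  14. ] [31.7 25.4 16. ]
16 80 [28.8 -0.7 16.7] [ 14.2 -26.2  16. ] [32.1 23.3 17.9]
20 4 [26.9 -8.5 20.7] [ 23.9 -19.7  20.2] [31.4 18.2 21.8]
30 4 [28.5  1.2 31.4] [ 28.  -12.8  30.7] [30.3 11.2 32. ]
[510.28343545  64.29130675 138.85873604] [179.66872699   0.73798452 176.23619394] [-8.46861268 -2.6494299  45.54816492] 22.453094923590704 9.325
```

View pics/s1.png

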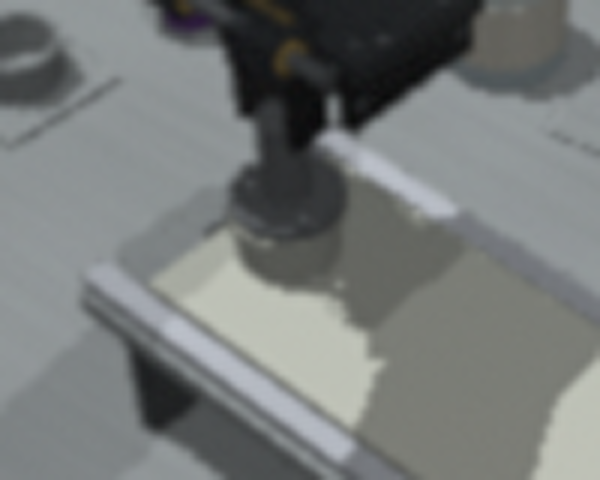

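The side crop shows the flange sitting flush on the neck rim (crop (285,210)); the reading under push was 45 N with flange underside at ~123 mm, so it is seated. Now a first part of the slide.

Call:
jog_arm(motion="0 -0.05 0 0.06 0 0.02 0; 0 0 0 0 -0.2 0.03 0; 0 0 0 0 -0.25 0.03 0; 0 0 0 0 -0.25 0.03 0; 0 0 0 0 -0.25 0.03 0")

```text
t: 10.05
tcp_pos: [513.3, 48.1, 140.6]
tcp_rot: [177.8, 2.2, 176.7]
ft_force: [-4.5, 11.8, 13.3]
finger_gap: 22.4
```

```bash
python3 held.py w9 | tail -10; python3 plan.py 507 48.1 140.6 176.2 1 0;python3 - <<'E'
from h import *
p,d=optics.grab_frame("top");np.savez("top1.npz",p=p,d=d)
s=cv2.resize(p[175:265,270:440],None,fx=4,fy=4,interpolation=cv2.INTER_CUBIC)
w=cv2.imread("pics/w9.png")
cv2.imwrite("pics/m1.png",np.vstack([s[:200],cv2.resize(w,(680,400))]))
E
```

```text
4 28 [15.3  2.2  4.9] [ 9.9 -8.7  4.1] [16.9 11.7  5.9]
6 230 [25.9  5.   7.7] [  6.1 -21.4   6.1] [33.  26.9  8. ]
8 1569 [18.4  5.4  9.1] [ -4.5 -26.1   8. ] [33.3 28.6 10. ]
10 679 [  5.3 -14.2  10.6] [ -7.3 -26.5  10. ] [33.2 28.9 12. ]
12 51 [ 26.9 -10.9  12.8] [ -5.3 -25.4  12. ] [33.5 24.2 14. ]
14 25 [31.1  3.3 14.8] [ 18.6 -17.6  14. ] [34.5 25.8 15.9]
16 121 [31.2 14.1 17.3] [10.  -9.7 16.1] [34.4 29.5 18. ]
20 14 [34.   2.6 20.7] [  9.2 -10.7  20. ] [34.5 30.7 21.5]
30 11 [31.1 -6.5 31. ] [ 25.1 -16.6  30.3] [33.6 15.1 32. ]
[513.29387542  48.10894818 140.59829271] [177.79598224   2.16823695 176.68002955] [-4.45998419 11.78242668 13.31877801] 22.423828717043463 10.05
0.25 0.25 0.05 0.16 0.02 -0.01 0.00
```

View pics/m1.png

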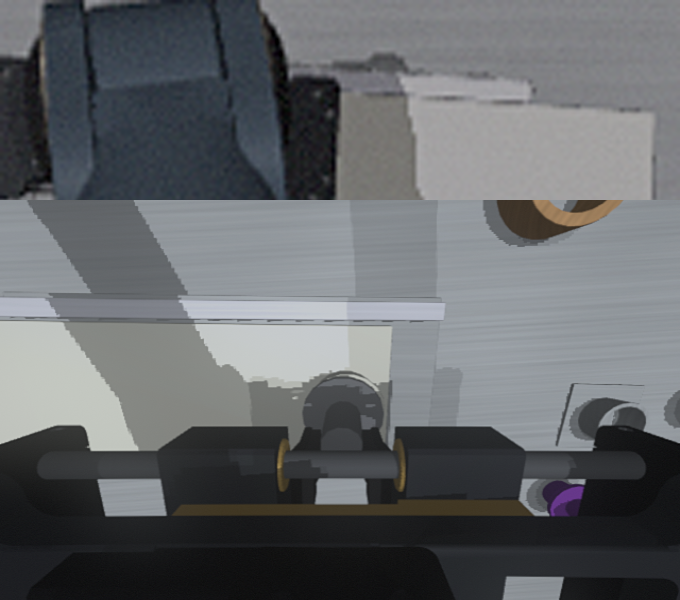

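The montage shows the flange still seated on the neck and the plate moved (lead edge now at crop column ~655); the fingers have crept about 5 mm off the stem axis and the wrist tilted ~2°. I straighten that before going on.

Call:
jog_arm(motion="0.25 0.25 0.05 0.1 0 0.02 0; 0 0 0 0 0 0.02 0")

```text
t: 10.4
tcp_pos: [508.8, 48.9, 139.1]
tcp_rot: [180.0, -0.1, 176.3]
ft_force: [-3.5, -0.1, 14.6]
finger_gap: 22.6
```

```bash
python3 plan.py 507 48.1 140 176.2 1 0
```

```text
0.01 -0.01 0.01 0.04 -0.02 -0.02 0.00
```

Call:
jog_arm(motion="0.05 0.04 0 0.06 -0.25 0.02 0; 0.05 0.04 0 0.03 -0.3 0.02 0; 0.05 0.04 0 0.03 -0.3 0.02 0; 0.05 0.04 0 0.03 -0.3 0.02 0")

```text
t: 10.9
tcp_pos: [506.6, 18.3, 139.3]
tcp_rot: [-179.6, -0.7, 176.8]
ft_force: [-0.3, 8.3, 7.1]
finger_gap: 22.4
```

```bash
python3 plan.py 503.5 18 139 176.2 1 0
```

```text
-0.04 -0.08 0.07 0.08 -0.01 0.01 0.00
```

Call:
jog_arm(motion="0 -0.05 0.05 0.08 -0.3 0.02 0; 0.02 0 0.02 0.03 -0.3 0.02 0; 0.03 0.01 0 0.03 -0.3 0.02 0; 0.03 0.02 0 0.03 -0.3 0.02 0; 0.03 0.02 0 0.03 -0.3 0.03 0")

```text
t: 11.52
tcp_pos: [504.6, -22.2, 139.5]
tcp_rot: [179.6, 0.4, 176.7]
ft_force: [0.1, 9.7, 12.7]
finger_gap: 22.6
```

```bash
python3 plan.py 502 -25 139 176.2 1 0
```

```text
0.05 0.05 0.06 0.06 -0.07 0.01 0.00
```

Call:
jog_arm(motion="0.05 0.05 0.06 0.07 -0.3 0.03 0; 0.04 0.02 0.02 0.03 -0.3 0.03 0; 0.04 0.02 0 0.03 -0.3 0.03 0; 0.04 0.02 0 0.03 -0.3 0.04 0; 0.04 0.02 0 0.02 -0.3 0.04 0")

```text
t: 12.15
tcp_pos: [503.8, -52.8, 140.1]
tcp_rot: [179.0, 0.2, 176.7]
ft_force: [-4.0, 16.0, 18.0]
finger_gap: 22.6
```

```bash
cat > lead.py <<'E'
from h import *
import sys
p,d=optics.grab_frame("top");np.savez(sys.argv[1]+".npz",p=p,d=d);c=cam("top")
u=np.array([np.cos(np.radians(-93.8)),np.sin(np.radians(-93.8))])
g=cv2.GaussianBlur(cv2.cvtColor(p,cv2.COLOR_BGR2GRAY),(3,3),0).astype(float)
# lead edge: strongest falling gradient along rows that cross the plate
x0=int(sys.argv[2])
e=[]
for r in range(214,246):
    a=-np.diff(g[r,x0-12:x0+13]);i=int(np.argmax(a[1:-1]))+1
    dd=a[i-1]-2*a[i]+a[i+1];e.append((x0-12+.5+i+.5*(a[i-1]-a[i+1])/dd,r))
W=plane(c,e,92)[:,:2];S=W@u
f=cv2.fitLine(W.astype(np.float32),cv2.DIST_HUBER,0,.1,.1).ravel()
print("lead s med",np.median(S).round(2),"std",S.std().round(2),"angle",np.degrees(np.arctan2(f[1],f[0])).round(2),"px",np.median([q[0] for q in e]))
P=cloud(c,d)
q=P[214:246,x0-130:x0-8].reshape(-1,3);q=q[(q[:,2]>80)&(q[:,2]<105)]
A=np.c_[q[:,:2],np.ones(len(q))];k=np.linalg.lstsq(A,q[:,2],rcond=None)[0];print("plate tilt deg",np.degrees(k[:2]).round(2),"z",q[:,2].mean().round(1))
# blade: dark pixels, from the picture, tip end at z~103 (top of the blade)
dark=(g<62)
m=dark[192:208,484:500];ys,xs=np.nonzero(m)
B=plane(c,np.c_[xs+484,ys+192],103)[:,:2];k=B[:,0]<572
for lo in range(545,580,5):
    b=B[(B[:,0]>=lo)&(B[:,0]<lo+5)]
    if len(b):print(lo,len(b),"blade s",(b@u).mean().round(1),(b@u).min().round(1),(b@u).max().round(1))
s=ctrl.read_state();print(s["t"],s["tcp_pos"],s["tcp_rot"],s["ft_force"])
E
python3 - <<'E'
from h import *
c=cam("top");K,d,Rm,t=c
rv=cv2.Rodrigues(Rm.T)[0]
print(cv2.projectPoints(np.array([[475,-380,92.],[475,-430,92]]),rv,-Rm.T@t,K,d)[0].ravel())
E
```

```text
[473.14033783 229.11266753 492.02486343 229.0709523 ]
```

```bash
python3 lead.py top2 472; python3 plan.py 500 -52.8 140 176.2 1 0
```

```text
lead s med 340.04 std 0.43 angle -4.77 px 470.2474747474747
plate tilt deg [ 0.09 -0.03] z 93.4
550 5 blade s 373.1 371.0 376.3
555 10 blade s 377.8 371.0 389.5
560 9 blade s 376.5 370.9 389.5
565 9 blade s 376.5 370.9 389.4
570 5 blade s 377.8 370.9 389.4
12.2 [503.73082845 -53.8311931  140.02326296] [179.00923901   0.21156382 176.64576612] [-3.52383302 13.75815919 16.38628999]
0.12 0.02 0.05 0.09 0.02 0.00 0.00
```

Run:
```python
from h import *
p=np.load("top2.npz")["p"];c=cam("top");K,d,Rm,t=c
u=np.array([np.cos(np.radians(-93.8)),np.sin(np.radians(-93.8))]);w=np.array([-u[1],u[0]])
g=cv2.cvtColor(p,cv2.COLOR_BGR2GRAY).astype(int)
for r in range(188,206): print(r,g[r,468:502])
rv=cv2.Rodrigues(Rm.T)[0]
# predicted outline of the blade for a trial: centre s0, lateral of tip
print("s at z of columns, row 197:")
for col in range(487,497): print(col,[ (plane(c,[(col,197)],z)[0,:2]@u).round(1) for z in(89,92,103)],plane(c,[(col,197)],97)[0,:2].round(1))
# depth of blade in both fixed cameras
for n,f,roi in(("top","top2.npz",(175,484,206,502)),("side","side1.npz",(250,440,300,485))):
    P=cloud(cam(n),np.load(f)["d"])[roi[0]:roi[2],roi[1]:roi[3]].reshape(-1,3)
    post=P[(P[:,2]>106)&(P[:,2]<126)]; b=P[(P[:,2]>86)&(P[:,2]<106)&(P[:,0]<572)&(P[:,0]>545)]
    for nm,q in(("post",post),("blade",b)): print(n,nm,len(q),"s",(q[:,:2]@u).mean().round(1),np.percentile(q[:,:2]@u,[5,50,95]).round(1),"z",q[:,2].mean().round(1),"lat",np.percentile(q[:,:2]@w,[5,95]).round(1))
```

```text
188 [ 93  40  54  55  56  54  53  55  67  60  60  59  54  62  61  40  46  56
  43  50  48  54  57  52  56  52  70 110 121 126 126 124 124 123]
189 [ 57  39  60  56  48  51  56  49  58  51  61  64  65  47  47  45  50  50
  56  53  50  55  51  48  51  69  73  89 119 122 120 122 123 121]
190 [ 31  48  66  53  57  47  51  48  56  54  55  46  56  56  52  59  59  58
  56  61  53  55  51  47  64 125 122 119 127 123 125 125 123 123]
191 [ 27  49  65  57  60  54  48  56  53  48  51  50  55  51  59  59  63  53
  58  52  52  72  81  41  75 143 132 132 130 129 129 128 130 129]
192 [ 20  56  60  58  68  53  55  48  48  59  56  63  58  55  55  52  57  59
  52  58  61  96  95  38  68 140 131 128 128 128 126 126 127 128]
193 [ 11  58  61  57  65  51  49  59  60  54  54  52  50  57  59  56  62  40
  36  65  66  92  89  40  70 138 129 125 127 125 125 126 123 126]
194 [ 30  45  69  63  62  48  53  62  61  58  73  63  44  54  61  62  42  36
  34  65  54  82  91  44  79 137 131 125 127 123 127 127 126 127]
195 [ 30  44  64  58  63  51  53  58  62  55  67  57  60  61  59  68  52  37
  37  62  68 114  95  
[... 1848 characters left out ...]
(394.4), np.float64(389.5)] [ 558.8 -430.1]
492 [np.float64(398.4), np.float64(397.0), np.float64(392.1)] [ 558.8 -432.8]
493 [np.float64(401.1), np.float64(399.7), np.float64(394.8)] [ 558.8 -435.5]
494 [np.float64(403.8), np.float64(402.4), np.float64(397.4)] [ 558.8 -438.1]
495 [np.float64(406.4), np.float64(405.1), np.float64(400.1)] [ 558.8 -440.8]
496 [np.float64(409.1), np.float64(407.8), np.float64(402.7)] [ 558.8 -443.5]
top post 35 s 392.6 [387.9 392.6 398.2] z 117.2 lat [600.6 616.9]
top blade 23 s 392.8 [391.5 393.  395. ] z 100.6 lat [581.3 598.2]
side post 30 s 395.7 [391.2 395.7 400.1] z 115.6 lat [604.9 613.8]
side blade 27 s 396.6 [394.4 396.7 398.3] z 98.3 lat [578.5 597.3]
```

Call:
jog_arm(motion="0.12 0.02 0.05 0.09 -0.25 0.04 0; 0.06 0.02 0.02 0.03 -0.3 0.05 0; 0.05 0.02 0 0.03 -0.3 0.05 0; 0.05 0.02 0 0.03 -0.3 0.05 0")

```text
t: 12.7
tcp_pos: [502.8, -70.3, 140.1]
tcp_rot: [179.1, 0.3, 176.8]
ft_force: [-4.3, 17.7, 19.8]
finger_gap: 22.5
```

```bash
python3 lead.py top3 481|grep -v blade; python3 plan.py 498.5 -75 140 176.2 1 0
```

```text
lead s med 356.59 std 0.12 angle -3.66 px 476.50161030595814
plate tilt deg [ 0.21 -0.03] z 93.4
12.75 [502.70865518 -71.15147612 140.03614045] [179.14996934   0.29718738 176.76627688] [-4.1704361  16.64943728 19.00493471]
0.10 0.03 0.07 0.10 -0.10 -0.00 0.00
```

Call:
jog_arm(motion="0.12 0.03 0.07 0.1 -0.35 0.05 0; 0.07 0.02 0.02 0.04 -0.35 0.05 0; 0.06 0.02 0 0.04 -0.35 0.05 0; 0.06 0.02 0 0.04 -0.35 0.05 0")

```text
t: 13.25
tcp_pos: [500.7, -97.6, 139.9]
tcp_rot: [179.5, 0.4, 176.8]
ft_force: [-4.0, 16.9, 20.4]
finger_gap: 22.6
```

```bash
python3 lead.py top4 486|grep -v blade; python3 plan.py 497.5 -98 140 176.2 1 0
```

```text
lead s med 385.41 std 0.16 angle -3.45 px 487.42857142857144
plate tilt deg [ 0.14 -0.21] z 93.3
13.3 [500.52372381 -98.97788963 139.76809588] [179.61175694   0.37635054 176.76376346] [-2.93254653 14.65737269 21.14241557]
0.05 0.04 0.07 0.08 0.02 -0.01 0.00
```

Run:
```python
from h import *
p=np.load("top4.npz")["p"];q,_=optics.grab_frame("side")
a=cv2.resize(p[175:255,455:505],None,fx=7,fy=7,interpolation=cv2.INTER_CUBIC)
b=cv2.resize(q[235:315,415:475],None,fx=7,fy=7,interpolation=cv2.INTER_CUBIC)
cv2.imwrite("pics/f1.png",np.hstack([a,b]))
```

```text
(no output)
```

View pics/f1.png

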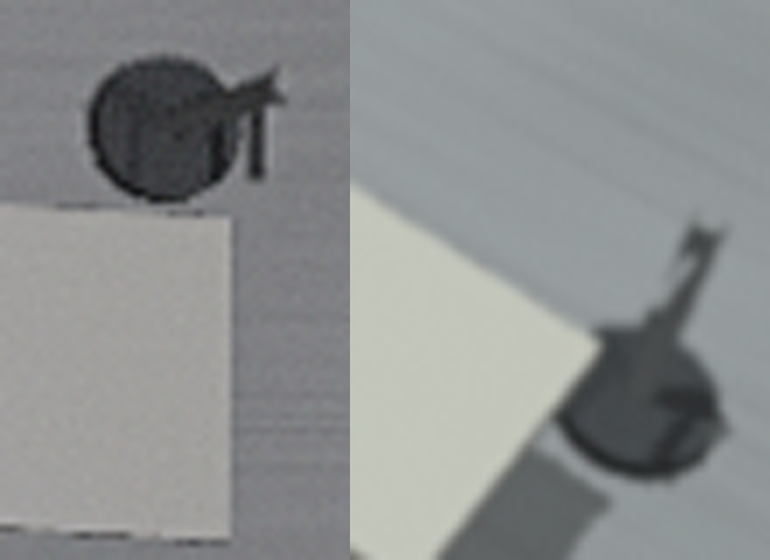

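In this montage the plate's lead edge is at crop column ~232 (px 487.4) and the blade's shaded near face is at 249–265 (px 490.1–492.3). That places the near face at s=393.2 from both its bottom and top edge, and the blade's centre at s≈395.1; the plate (385.4) has ~9.7 mm to go.

Call:
jog_arm(motion="0.06 0.04 0.07 0.08 -0.25 0.05 0; 0.03 0.02 0 0.03 0 0.05 0")

```text
t: 13.6
tcp_pos: [499.6, -101.2, 139.1]
tcp_rot: [179.9, 0.3, 176.5]
ft_force: [-3.3, -5.1, 15.5]
finger_gap: 22.6
```

```bash
python3 lead.py top5 489|grep -v blade; python3 plan.py 497.5 -106 140 176.2 1 0
```

```text
lead s med 390.92 std 0.14 angle -3.54 px 489.5
plate tilt deg [ 0.33 -0.15] z 93.3
13.65 [ 499.5900947  -101.42800782  139.11431001] [179.87838858   0.25727012 176.45455958] [-2.43840941  1.41264964 15.20497782]
0.01 0.03 0.03 0.04 -0.12 -0.02 0.00
```

Call:
jog_arm(motion="0.02 0.02 0.03 0.04 -0.22 0.04 0; 0.02 0.02 0 0.02 0 0.05 0")

```text
t: 13.9
tcp_pos: [499.7, -102.8, 139.1]
tcp_rot: [179.6, 0.2, 176.4]
ft_force: [-4.7, -3.7, 15.5]
finger_gap: 22.6
```

```bash
python3 lead.py top6 490|grep -v blade
```

```text
lead s med 393.3 std 0.16 angle -3.49 px 490.4117647058824
plate tilt deg [ 0.23 -0.19] z 93.3
13.95 [ 499.63198    -103.04289524  139.11581189] [1.79619264e+02 1.66298625e-01 1.76375630e+02] [-3.16892121  3.64906891 16.20457663]
```

Call:
jog_arm(motion="0.05 0.02 0 0.03 -0.2 0.04 0; 0 0 0 0 0 0.05 0; 0 0 0 0 0 0.05 0")

```text
t: 14.32
tcp_pos: [499.7, -102.8, 139.0]
tcp_rot: [179.3, 0.1, 176.6]
ft_force: [-6.2, -0.4, 22.2]
finger_gap: 22.7
```

```bash
python3 lead.py top7 491|grep -v blade
```

```text
lead s med 393.26 std 0.16 angle -3.48 px 490.3888888888889
plate tilt deg [ 0.12 -0.1 ] z 93.4
14.375 [ 499.765844   -102.91452525  139.04581206] [1.79307036e+02 1.06139213e-01 1.76557737e+02] [-6.08573468  3.14466467 19.7645216 ]
```

Call:
jog_arm(motion="0.08 0.02 0 0.04 -0.27 0.03 0; 0.02 0 0 0 0 0.04 0")

```text
t: 14.62
tcp_pos: [499.4, -107.9, 139.1]
tcp_rot: [179.7, 0.1, 176.7]
ft_force: [-5.1, -4.5, 13.9]
finger_gap: 22.4
```

```bash
python3 lead.py top8 491|grep -v blade
```

```text
lead s med 398.48 std 0.13 angle -3.51 px 492.3529411764706
plate tilt deg [ 0.04 -0.2 ] z 93.3
14.675 [ 499.33797656 -108.05691695  139.11125321] [1.79678133e+02 9.85159253e-02 1.76691244e+02] [-3.94286905  1.14771183 13.95634507]
```

Call:
jog_arm(motion="0 0.02 0.04 0.03 0.22 0.03 0; 0 0 0 0 0 0.04 0")

```text
t: 14.92
tcp_pos: [499.9, -103.0, 139.0]
tcp_rot: [179.9, 0.2, 176.2]
ft_force: [-5.5, 5.8, 19.2]
finger_gap: 22.2
```

```bash
python3 lead.py top9 491|grep -v blade
```

```text
lead s med 398.54 std 0.15 angle -3.49 px 492.36842105263156
plate tilt deg [ 0.21 -0.18] z 93.3
14.975 [ 499.84364482 -102.8774562   139.08084927] [1.79838024e+02 1.51489335e-01 1.76193376e+02] [-4.32159685  2.37204511 16.20492152]
```

Call:
jog_arm(motion="0 0.02 0 0.03 0.2 0.03 0; 0 0 0 0 0 0.04 0")

```text
t: 15.22
tcp_pos: [500.1, -101.4, 139.1]
tcp_rot: [-179.8, 0.2, 176.0]
ft_force: [-4.4, 6.1, 14.6]
finger_gap: 22.9
```

```bash
python3 lead.py top10 491|grep -v blade
```

```text
lead s med 395.84 std 0.25 angle -4.22 px 491.4222222222222
plate tilt deg [ 0.19 -0.25] z 93.3
15.275 [ 500.10692916 -101.21450419  139.12817398] [-179.78692302    0.21452208  176.02464406] [-4.33072748 -0.22206806 14.58121607]
```

Call:
jog_arm(motion="0 0 0 0 0 0.04 0; 0 0 0 0 0 0.04 0; 0 0 0 0 0 0.04 0")

```text
t: 15.65
tcp_pos: [500.1, -101.2, 139.1]
tcp_rot: [-180.0, 0.2, 176.0]
ft_force: [-5.8, 1.3, 17.6]
finger_gap: 22.5
```

```bash
python3 lead.py top11 491|grep -v blade; python3 held.py w10|tail -10
python3 - <<'E'
from h import *
p=np.load("top11.npz")["p"];q,_=optics.grab_frame("side");w=cv2.imread("pics/w10.png")
a=cv2.resize(p[180:250,450:510],(360,420),interpolation=cv2.INTER_CUBIC)
b=cv2.resize(q[200:310,300:480],(420,257),interpolation=cv2.INTER_CUBIC);w=cv2.resize(w[100:300,160:480],(420,263))
cv2.imwrite("pics/f2.png",np.hstack([cv2.copyMakeBorder(a,0,100,0,0,cv2.BORDER_CONSTANT),np.vstack([b,w])]))
E
python3 lead.py top12 491|grep -v blade
```

```text
lead s med 395.85 std 0.24 angle -4.14 px 491.4292763157895
plate tilt deg [ 0.18 -0.1 ] z 93.4
15.7 [ 500.10031698 -101.20415875  139.07857768] [-179.9669106     0.23458094  176.00758504] [-5.23655949  1.26473916 17.57929735]
4 25 [12.6  1.8  4.7] [  4.7 -10.2   4. ] [14.2 11.7  5.9]
6 20 [13.1 -2.8  6.9] [  6.3 -11.    6.2] [26.6  8.2  7.9]
8 1011 [14.7  0.4  9.6] [ -5.1 -27.1   8. ] [29.9 27.2 10. ]
10 1257 [13.4 -0.3 10.5] [ -6.4 -27.4  10. ] [29.7 27.5 12. ]
12 38 [28.3  0.  12.8] [  6.4 -25.1  12. ] [30.  20.5 13.9]
14 70 [ 22.8 -18.5  15.6] [  2.9 -28.7  14. ] [30.2 22.9 16. ]
16 93 [ 23.1 -19.3  16.7] [ -3.6 -29.6  16. ] [30.  24.7 17.9]
20 10 [30.  -3.7 20.4] [ 27.7 -13.7  20.1] [30.1  1.9 21.8]
30 8 [28.6 -0.8 30.4] [26.5 -9.7 30. ] [29.1  8.9 31.6]
[ 500.10031698 -101.20415875  139.07857768] [-179.9669106     0.23458094  176.00758504] [-5.23655949  1.26473916 17.57929735] 22.733566225192483 15.7
lead s med 395.84 std 0.22 angle -4.19 px 491.4201680672269
plate tilt deg [ 0.01 -0.12] z 93.4
15.85 [ 500.12059317 -101.18319233  139.09035857] [-179.9604469     0.23700409  176.01682028] [-5.38012669  1.91873673 17.70151651]
```

View pics/f2.png

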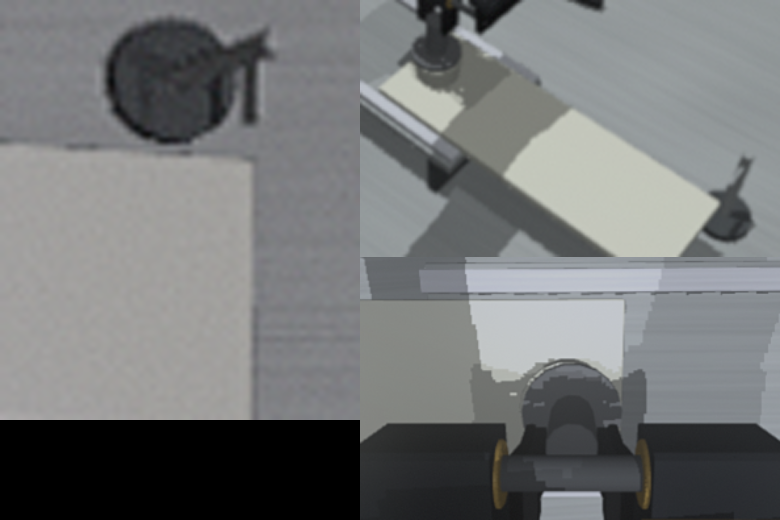

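The final montage shows the lead edge (crop column ~252) level with the blade (242–258). The plug's flange is flush on the neck between the fingers, and the plate is flat and still.

```bash
python3 -c "
from workcell import ctrl
print(ctrl.sign_off())"
```

```text
the job is handed in; nothing more can be done
None
```

The job is done and handed in at about 16 s on the robot's clock. The plug was moved from its cup into the plate's neck. The plate was then slid out about 167 mm along its guides to the pointer, and the fingers still hold the plug with a light downward push of about 17 N.

**Last checks**
- **Pointer:** in the top camera the leading edge stood at 395.8 mm along the bench axis, and the blade's centre at about 395.1 mm. That is about 0.7 mm past the centre and within the blade's 4 mm thickness. It rests on the calibration, which is good to about 2 mm.
- **Plate:** its tilt read at most 0.2° and its height was unchanged. Repeated pictures while holding showed no movement.
- **Plug:** the flange lay flush on the neck's rim, with its underside at about 123 mm against the expected 122 mm.

**What did not go smoothly**
- Seating the plug peaked at about 45 N at the wrist, pressing the plug on the neck, with a limit of 120 N.
- Early in the slide the fingers crept about 5 mm on the stem and the wrist tilted about 2°. I corrected this before going on.
- The plate overshot the blade by about 3.4 mm once, and I drew it back along the guides.
- The side camera read about 2 to 4 mm different from the top camera. I judged the final position by the top camera alone, since it sees both the edge and the blade.
- I did not measure the jar, tape core and scraper again at the end. The arm was not brought near them.

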